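Home the setting punch and read its red band

ROBOT

A 6-joint arm with a two-finger parallel gripper is mounted at the origin on the work surface. World frame = base frame: x ahead of the robot, y to its left, z up, the work surface at z = 0. Lengths are in m, angles in rad, forces in N, time in s.
With the tool pointing down it reaches from about 0.3 to 0.95 m from the base axis. Payload 3.1 kg.
Tool frame: the origin (TCP) lies midway between the tips of the shut fingers; the grasp point (between the pads) lies 19 mm behind it; z points along the fingers, y is the line along which they close (so a half turn about z gives the same grasp; the last joint's range is limited). The gripper opens to 85 mm and grips with 20 to 120 N. Pads are 22 mm wide; open, the fingers measure 114 mm over their backs; the gripper's body (76 mm by 85 mm) begins 54 mm behind the grasp point. The pads swing forward as they close: fully open they stand 13 mm farther back than shut.
Start: joints at [1.066, 0.308, 1.634, -0, 1.2, -0.07], TCP at [0.263, 0.567, 0.231] pointing down, gripper open.
Joint ranges: [-3.06, 3.06], [-0.79, 1.96], [0.05, 2.63], [-1.19, 4.34], [0.05, 2.64], [-2.94, 2.94]. Speed limits (rad/s): [2.79, 2.79, 3.14, 3.14, 3.14, 3.14].

INTERFACE

Orientations are given as [roll, pitch, yaw] about the fixed x, y, z axes, in that order (R = Rz(yaw) Ry(pitch) Rx(roll)).
In Python, from cell import arm gives the robot as it stands. Calls block until the motion is done:
- arm.reach(position, orientation): joint-space move of the TCP to a pose.
- arm.line_to(position, rotation=None, speed=0.15): straight line of the TCP; rotation=None keeps the orientation; speed is the mean speed in m/s.
- arm.movej(angles): joint-space move.
- arm.command_gripper(opening, effort=None): finger opening in m; effort is the grip in N (None keeps the last); returns when the fingers have stopped.
- arm.pause(seconds).
- arm.ik(position, orientation): joint angles nearest the present ones, or None.
- arm.get_image(name): name is "side" or "top"; returns a dict with "frame" (480x640x3 uint8, red, green, blue), "camera_matrix" (3x3 intrinsics, pixels), "dist_coeffs" ([k1, k2, p1, p2, k3] as OpenCV has them; the pictures are not rectified), "extrinsics" (4x4, takes a point from world to camera coordinates). Camera axes: x right, y up, looking along -z (the intrinsics and any distortion apply to the point x, -y, -z); pixel columns grow to the right and rows downward; lengths in m; the calibration is good to about 2 mm. A picture is of the moment at which its call begins. There is no depth.
A pose or a line that the arm cannot do raises arm.IKError and nothing moves.
- arm.job_done(): hands the job in; it is judged then, once.
Readings, each from a call of its own:
- arm.current_clock(): time.
- arm.current_joints(): joint angles.
- arm.current_joint_velocities(): joint speeds.
- arm.current_effort(): joint torques, N m.
- arm.current_tcp_pos(): TCP position.
- arm.current_tool_rot(): TCP orientation.
- arm.current_ft_force(): force on the tool from outside, world axes, zero at the start.
- arm.current_torque(): the same for the moment, N m.
- arm.current_width(): finger opening in m.
- arm.current_finger_force(): force on a finger pad.
Only numpy, scipy, OpenCV 4.12 (cv2) and the standard library are available. Lean on these libraries where they do the work, as an engineer would, in place of code of your own. Each camera call takes 0.05 s, during which the arm holds its last target. There are 200 camera calls.

TASK

Put the wooden-handled setting punch into its own socket, the blue one: push it in gently, past the stiff cushion disc, until you feel it stop on solid bottom, and do not ram it. If the red band has then gone wholly below the rim, leave the punch there; if red still shows, the socket is blocked, so pull the punch out and push it fully home in the plain grey spare socket. Let go of the punch, and leave the jar, dish, hammer and tray alone.

Things in the scene. Friction and masses are not known exactly. Their poses are not given: they have to be found in the camera images.
- punch: setting punch, loose, about 0.13 kg, 122 mm long: round steel shank 12 mm thick from 0 to 62 mm above the tip (tip chamfered 2 mm), red painted band on the shank from 38 to 48 mm above the tip, then a round light-wood handle 24 mm thick from 64 to 120 mm above the tip. Origin: centre of the tip; z runs up towards the handle. It starts standing upright, tip down, in the dark wooden rest.
- rest: dark wooden block 60 x 60 x 30 mm, fixed, with a 14 mm wide hole, 22 mm deep, in which the punch stands loosely at the start (tip 8 mm above the bench). Origin: centre of the underside, on the hole's axis; z up.
- socket_blue: the punch's own socket: blue block 48 x 48 mm, 70 mm tall, on a dark steel foot plate 76 x 50 x 6 mm, bolted down, with a round blind bore, 13.5 mm wide and 50 mm deep, in the middle of its top (2 mm chamfer). Origin: centre of the underside, on the bore axis; z up. More than 35 N between punch and socket counts as ramming.
- socket_blue_mouth (a point): blue socket: centre of the bore at the rim, 70 mm above the bench. In the bore, 18 to 26 mm below the rim at the start, sits a brass cushion disc that slides down ahead of the punch against about 5 N and stays where pushed (no spring). It is not the bottom; once pushed down it sinks into a recess and takes up no depth.
- socket_blue_floor (a point): blue socket: centre of the bore floor, 20 mm above the bench. A snapped-off steel stub, up to 18 mm tall, fixed and hidden under the disc, may stand on it. With no stub the punch goes 50 mm deep and the whole red band is 2 mm below the rim; a stub stops it short by the stub's height. If it stops 1 to 5 mm short, either socket is accepted.
- socket_grey: the spare socket, never blocked: plain grey metal block 48 x 48 mm, 70 mm tall, on a dark steel foot plate 76 x 50 x 6 mm, bolted down, with a round blind bore, 13.5 mm wide and 50 mm deep, in the middle of its top (2 mm chamfer). Origin: centre of the underside, on the bore axis; z up. More than 35 N between punch and socket counts as ramming.
- socket_grey_mouth (a point): grey socket: centre of the bore at the rim, 70 mm above the bench. In the bore, 18 to 26 mm below the rim at the start, sits a brass cushion disc that slides down ahead of the punch against about 5 N and stays where pushed (no spring). It is not the bottom; once pushed down it sinks into a recess and takes up no depth.
- socket_grey_floor (a point): grey socket: centre of the solid bore floor, 20 mm above the bench; never blocked
- jar: bystander: amber glass jar with a black cap, 64 mm wide, 75 mm tall; origin at the centre of the underside
- dish: bystander: white ceramic dish, 80 mm wide, 28 mm tall; origin at the centre of the underside
- hammer: bystander: hammer lying on the bench, 260 mm long, wooden handle 26 mm thick, head 60 to 90 mm across; origin under its middle, handle towards its -x
- wheel_tray: bystander: dark tray 100 x 130 x 30 mm full of grinding wheels; origin at the centre of the underside
There are look-alikes about, which are no part of the job. There is more than one size of the punch; the one meant has the size given above.

How it is judged:
On the way:
1. the punch stands in the blue socket with its tip pressed on the solid bottom (bore floor or stub) ((contact force between punch and socket_blue_c0 above 0.5 N or contact force between punch and stub_c0 above 0.5 N) and horizontal distance between punch and socket_blue below 0.004 m and z of punch in the frame of socket_blue below 0.045 m), for 0.1 s.
At the end, for the whole second after the job is handed in: Punch let go, at rest, upright on a socket's bore axis (3 mm, 0.08 rad): blue one clear: tip within 2 mm of its floor; blue blocked by 1 to 5 mm: left there (tip within 6.5 mm of the floor) or in the grey; blocked by more: in the grey, tip within 2 mm of its floor (((z of stub_c0 in the frame of socket_blue below 0.012 m and z of punch in the frame of socket_blue between 0.017 and 0.022 m and horizontal distance between punch and socket_blue below 0.003 m and angle between the z axis of punch and the z axis of socket_blue, either way round below 0.08 rad) or (z of stub_c0 in the frame of socket_blue between 0.01199 and 0.016 m and z of punch in the frame of socket_blue between 0.017 and 0.0265 m and horizontal distance between punch and socket_blue below 0.003 m and angle between the z axis of punch and the z axis of socket_blue, either way round below 0.08 rad) or (z of stub_c0 in the frame of socket_blue above 0.012 m and z of punch in the frame of socket_grey between 0.017 and 0.022 m and horizontal distance between punch and socket_grey below 0.003 m and angle between the z axis of punch and the z axis of socket_grey, either way round below 0.08 rad)) and linear speed of punch below 0.01 m/s and contact force between the fingers and punch below 0.05 N); the robot touches nothing.
It fails at once if the punch is rammed: more than 35 N between it and a socket (contact force between punch and socket_blue above 35 N or contact force between punch and socket_grey above 35 N).
It fails at once if a bystander (jar, dish, hammer, tray) is moved more than 20 mm (distance of any of jar, dish, hammer, wheel_tray from where it was at the start of the episode above 0.02 m).
It also fails if it takes over 64 s, if anything falls off the work surface, if the arm or the gripper's body presses on something with over 40 N, if the wrist force passes 120 N, or if a joint passes its speed limit or range.

## Working session

There is one attempt and no reset: what is moved stays moved. The work goes in short steps, each a Python script; the robot and the scene stay as the last script left them, time stands still between calls to the robot, and variables do not carry over. Pictures are saved under pics/ and viewed, at most 10 in all, crops included, and the job is handed in when it is done.

```bash
mkdir -p pics; cat > h.py <<'E'
import numpy as np, cv2, pickle
from cell import arm
def snap(n,f):
    d=arm.get_image(n); cv2.imwrite(f'pics/{f}.png',d['frame'][:,:,::-1]); pickle.dump(d,open(f'pics/{f}.pkl','wb')); return d
def load(f): return pickle.load(open(f'pics/{f}.pkl','rb'))
def ray(d,uv):
    p=cv2.undistortPoints(np.array([[uv]],float),np.array(d['camera_matrix'],float),np.array(d['dist_coeffs'],float))[0,0]
    E=np.array(d['extrinsics']); R,t=E[:3,:3],E[:3,3]
    return -R.T@t, R.T@np.array([p[0],-p[1],-1.])
def onz(d,uv,z):
    o,r=ray(d,uv); return o+r*(z-o[2])/r[2]
def two(a,ua,b,ub):
    o1,r1=ray(a,ua); o2,r2=ray(b,ub)
    s=np.linalg.lstsq(np.c_[r1,-r2],o2-o1,rcond=None)[0]
    p,q=o1+s[0]*r1,o2+s[1]*r2; return (p+q)/2,np.linalg.norm(p-q)
def proj(d,P):
    E=np.array(d['extrinsics']); c=E[:3,:3]@np.array(P,float)+E[:3,3]
    return cv2.projectPoints(np.array([[c[0],-c[1],-c[2]]]),np.zeros(3),np.zeros(3),np.array(d['camera_matrix'],float),np.array(d['dist_coeffs'],float))[0].ravel()
E
python3 - <<'E'
from h import *
for n in('top','side'):
    d=snap(n,n+'0'); print(n,ray(d,(320,240)),d['camera_matrix'][0][0])
print(arm.current_tool_rot(),arm.current_clock())
E
```

```text
top (array([0.51564175, 0.02910422, 1.10518335]), array([ 0.06716391, -0.02934059, -0.99736475])) 527.7530298614773
side (array([ 0.42794882, -0.81682473,  0.8347496 ]), array([ 0.12847954,  0.73035638, -0.67095734])) 598.4600071539985
[-3.13945353e+00 -1.40667172e-04  2.70680098e+00] 0.1
```

View pics/top0.png

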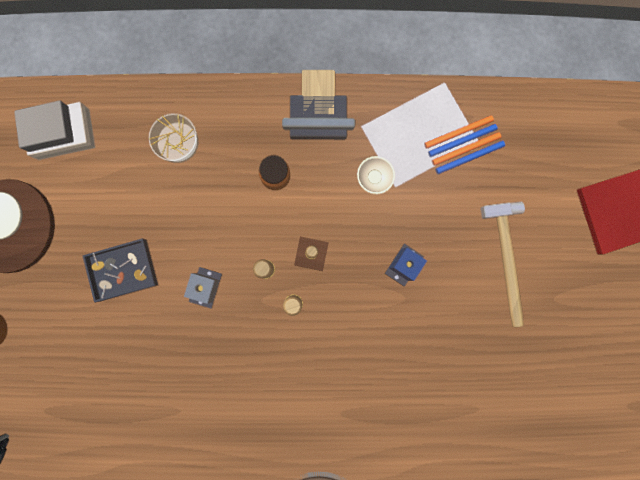

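View pics/side0.png

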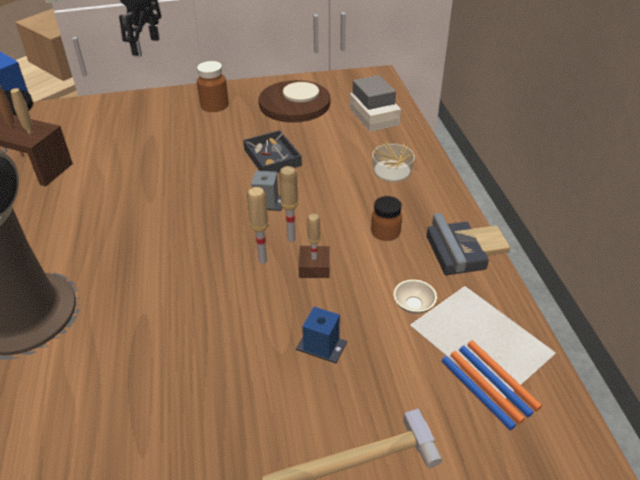

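The top view shows the rest and small punch at (312,252), the blue socket at (407,263), the grey socket at (201,288), and two bigger punches at (263,269) and (292,305).

Punch candidates in the side view are A (258,225), B (289,205) and C (314,240). C fits: it is the small one standing in the dark rest. I'll confirm it in one enlarged crop and measure.

```bash
python3 - <<'E'
from h import *
t=load('top0');s=load('side0')
def crop(d,x,y,w,h,k): return cv2.resize(d['frame'][y:y+h,x:x+w,::-1],(w*k,h*k),interpolation=cv2.INTER_CUBIC)
a=crop(s,240,155,100,125,4)   # 400x500
b=crop(t,382,240,50,50,5);c=crop(t,180,265,50,50,5)
e=np.zeros((500,650,3),np.uint8);e[:,:400]=a;e[:250,400:]=b;e[250:,400:]=c
cv2.imwrite('pics/crop.png',e)
def blob(d,m,near,nm):
    n,l,st,ce=cv2.connectedComponentsWithStats(m.astype(np.uint8))
    i=1+np.argmin(np.hypot(*(ce[1:]-near).T)+1000*(st[1:,4]<15)); 
    print(nm,st[i],ce[i].round(2)); return l==i,ce[i]
def hsv(d): return [x.astype(int) for x in cv2.split(cv2.cvtColor(d['frame'],cv2.COLOR_RGB2HSV))]
H,S,V=hsv(t)
for x,y in((407,255),(400,262),(197,285),(205,282),(312,252),(325,260),(330,245)): print((x,y),H[y,x],S[y,x],V[y,x])
for nm,bx in(('blue',(398,418,254,272)),('grey',(192,212,278,298)),):
    x0,x1,y0,y1=bx
    m=np.zeros(H.shape,bool);m[y0:y1,x0:x1]=((H>12)&(H<32)&(S>90)&(V>60))[y0:y1,x0:x1]
    k,c=blob(t,m,((x0+x1)/2,(y0+y1)/2),nm+' disc'); print(onz(t,c,.05),onz(t,c,.07))
np.set_printoptions(linewidth=250)
print(V[238:272:1,290:332:2])
E
```

```text
(407, 255) 111 133 142
(400, 262) 112 128 143
(197, 285) 6 25 103
(205, 282) 115 30 154
(312, 252) 18 85 197
(325, 260) 13 125 163
(330, 245) 13 118 164
blue disc [407 262   5   5  19] [408.79 264.  ]
[ 0.53842523 -0.18055004  0.05      ] [ 0.53799339 -0.17657625  0.07      ]
grey disc [198 286   4   5  20] [199.5 288. ]
[0.49063392 0.23852421 0.05      ] [0.49110792 0.23455485 0.07      ]
[[153 154 149 153 161 111 114 110 120 122 141 150 163 165 160 163 170 166 166 167 169]
 [153 151 156 153 160 106 113 110 111 113 113 117 123 141 155 155 164 163 158 161 159]
 [156 156 153 152 153 107 107 113 110 112 110 111 106 113 126 133 150 153 150 148 150]
 [160 160 160 160 151 107 108 107 109 106 107 112 110 113 107 110 117 126 147 152 151]
 [162 166 165 165 153 105 108 110 108 111 111 108 117 111 111 110 110 112 115 136 158]
 [165 168 164 170 140 107 105 116 111 111 109 106 107 110 115 112 113 111 106 130 163]
 [165 162 165 166 129 113 112 108 111 108 105 106 112 115 110 113 120 116 112 145 160]
 [166 161 168 163 119 114 114 109 112 106 116 117 102 108 111 111 112 112 109 154 164]
 [163 161 1
[... 1551 characters left out ...]
67]
 [162 161 122 104 107 107 107 103 105 104 105 106 104 110 100 106 106 141 155 149 152]
 [158 158 139 117 104 104 104 105 107 109 110 105 101 104 106 104 104 149 148 142 149]
 [154 153 150 146 128 110 100 104 107 105 104 105 107 105 101 106  99 145 150 145 147]
 [147 148 150 152 148 142 125 113 102 108 105 104 103 108 105 106 101 140 140 143 144]
 [143 145 145 145 147 145 142 142 138 135 107 103 102 105 105 104 103 143 144 142 140]
 [149 151 152 151 150 150 153 157 154 151 150 132 107 103 106 105 103 152 148 152 152]
 [164 162 162 163 163 159 158 163 164 163 161 157 160 156 137 112 107 160 161 158 159]
 [163 165 162 165 161 164 164 163 162 160 160 165 162 160 161 153 136 159 157 156 156]]
```

View pics/crop.png

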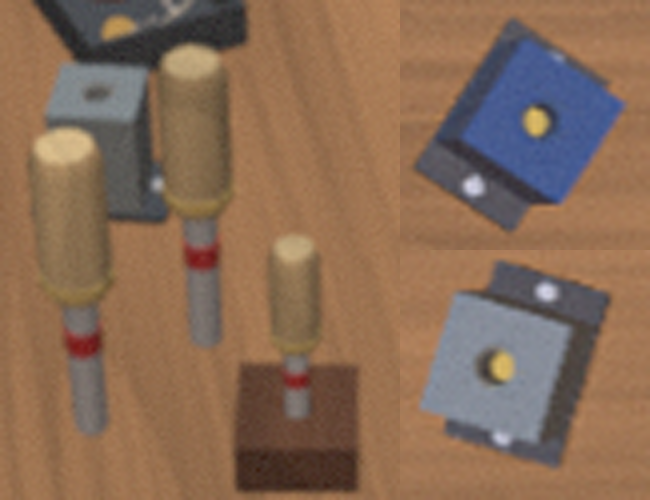

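C is confirmed: it stands in the dark rest with a thin handle, while A and B are larger free-standing ones. In the top view the bores are at about (409.5,264) for blue and (198.7,288) for grey. Next I measure precisely in both views and cross-check the heights.

```bash
cat > m.py <<'E'
from h import *
t=load('top0');s=load('side0')
def hsv(d): return [x.astype(int) for x in cv2.split(cv2.cvtColor(d['frame'],cv2.COLOR_RGB2HSV))]
def blob(m,near,bx):
    k=np.zeros(m.shape,np.uint8);x0,x1,y0,y1=bx;k[y0:y1,x0:x1]=m[y0:y1,x0:x1]
    n,l,st,ce=cv2.connectedComponentsWithStats(k)
    j=[i for i in range(1,n) if st[i,4]>=8]; i=min(j,key=lambda i:np.hypot(*(ce[i]-near)))
    c,_=cv2.findContours((l==i).astype(np.uint8),cv2.RETR_EXTERNAL,cv2.CHAIN_APPROX_NONE)
    return c[0],ce[i],st[i]
for nm,d in(('top',t),('side',s)):
    H,S,V=hsv(d)
    if nm=='top':
        q=[('blue',(H>100)&(H<125)&(S>100)&(V>110),(407,262),(385,430,240,285)),
           ('grey',(S<60)&(V>125)&(H>90),(199,287),(180,225,265,310)),
           ('rest',(V<135),(311,254),(290,332,232,275)),
           ('hand',(V>138)&(S<115),(312,251),(304,320,243,260))]
    else:
        q=[('bluebore',(V<75),(321,321),(308,335,312,330)),
           ('greybore',(V<125),(264,178),(255,274,172,184)),
           ('blueface',(H>100)&(H<125)&(V>110),(321,320),(295,345,305,345)),
           ('greyface',(V>135)&(S<60),(264,178),(248,280,168,188)),
           ('hand',(V>185),(314,216),(304,326,208,224))]
    for n,m,near,bx in q:
        try:
            c,ce,st=blob(m,near,bx); h=cv2.convexHull(c); r=cv2.minAreaRect(h); M=cv2.moments(h)
            hc=(M['m10']/M['m00'],M['m01']/M['m00'])
            z={'b':.07,'g':.07,'r':.03,'h':.13}[n[0]]
            print(nm,n,st,'rect',np.round(r[0],1),np.round(r[1],1),round(r[2]),'hull',np.round(hc,2),'W',onz(d,hc,z).round(4))
            print('   pts',cv2.approxPolyDP(h,3,True)[:,0].tolist())
        except Exception as e: print(nm,n,e)
E
python3 m.py; python3 - <<'E'
from h import *
s=load('side0')
b=cv2.resize(s['frame'][300:365,290:355,::-1],(390,390),interpolation=cv2.INTER_CUBIC)
g=cv2.resize(s['frame'][160:225,235:300,::-1],(390,390),interpolation=cv2.INTER_CUBIC)
cv2.imwrite('pics/crop2.png',np.hstack([b,g]))
E
```

```text
top blue [394 248  32  32 521] rect [409.7 263.5] [23.9 23.9] 34 hull [409.65 263.52] W [ 0.5389 -0.1783  0.07  ]
   pts [[406, 248], [425, 260], [413, 279], [394, 267]]
top grey [184 274  30  30 541] rect [198.3 289. ] [24.1 26.3] 17 hull [198.56 288.63] W [0.4899 0.2364 0.07  ]
   pts [[191, 274], [213, 280], [206, 303], [184, 296]]
top rest [294 236  35  35 755] rect [310.9 253.5] [29.4 30. ] 11 hull [310.91 253.43] W [0.5606 0.0161 0.03  ]
   pts [[328, 243], [322, 270], [294, 264], [300, 236]]
top hand [306 246  12  11 100] rect [311.5 251. ] [10. 11.] 90 hull [311.28 251.12] W [0.5607 0.0166 0.13  ]
   pts [[313, 246], [317, 253], [309, 256], [306, 249]]
side bluebore [318 319   7   4  15] rect [321.  320.5] [3. 6.] 90 hull [320.73 320.38] W [ 0.5393 -0.1804  0.07  ]
   pts [[324, 320], [318, 321]]
side greybore [261 176   7   5  30] rect [264. 178.] [4. 6.] 90 hull [263.9  177.87] W [0.492  0.2353 0.07  ]
   pts [[267, 176], [261, 179]]
side blueface [303 307  36  28 567] rect [320.6 320.2] [30.4 22.8] 18 hull [320.78 320.43] W [ 0.5394 -0.1805  0.07  ]
   pts [[314, 307], [338, 314], [328, 334], [303, 326]]
side greyface [252 171  23  14 192] rect [263.1 177.4] [21.9 12.2] 3 hull [263.15 177.66] W [0.4905 0.2364 0.07  ]
   pts [[255, 171], [274, 173], [272, 183], [253, 183]]
side hand [310 215   7   5  25] rect [313. 217.] [4. 6.] 90 hull [312.77 216.93] W [0.5614 0.0148 0.13  ]
   pts [[316, 217], [310, 218]]
```

View pics/crop2.png

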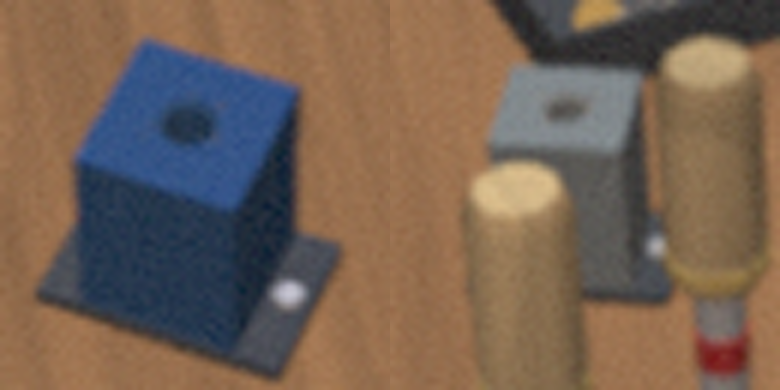

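Both views agree to about 2 mm: punch and rest axis at (0.561,0.016), blue at (0.539,-0.179), grey at (0.491,0.236), with the right sizes (face 24 px ≈ 48 mm). I'll grasp along the 45° diagonal, clear of the two large punches.

```bash
cat >> h.py <<'E'
from math import pi
Y=2.36; ORI=[pi,0,Y]
def st(m=''): print(m,'t',round(arm.current_clock(),1),'tcp',np.round(arm.current_tcp_pos(),4),'F',np.round(arm.current_ft_force(),1),'M',np.round(arm.current_torque(),2),'w',round(arm.current_width(),4),'ff',np.round(arm.current_finger_force(),1),flush=True)
E
python3 - <<'E'
from h import *
st()
arm.reach([.561,.0158,.30],ORI); st('above')
arm.line_to([.561,.0158,.093],speed=.15); st('down')
arm.command_gripper(0.015,30); st('grip')
arm.line_to([.561,.0158,.123],speed=.05); st('lift30')
arm.line_to([.561,.0158,.30],speed=.2); st('lift')
snap('side','s1');d=snap('top','t1')
E
```

```text
t 0.1 tcp [0.2629 0.5662 0.2301] F [-0.2 -0.4 -0.3] M [-0.06 -0.07  0.02] w 0.0857 ff 0.0
above t 2.4 tcp [0.5609 0.0167 0.2998] F [0.3 0.5 0.1] M [ 0.01 -0.02  0.01] w 0.0857 ff 0.0
down t 3.9 tcp [0.562  0.0158 0.0941] F [-0.4  1.   0.4] M [ 0.01 -0.08  0.01] w 0.0854 ff 0.0
grip t 4.5 tcp [0.5611 0.0157 0.0933] F [-0.5  1.   1.8] M [-0.04  0.06  0.06] w 0.0233 ff 29.4
lift30 t 5.2 tcp [0.5608 0.0158 0.123 ] F [ 0.2  0.6 -2.2] M [-0.01 -0.01 -0.02] w 0.0231 ff 29.5
lift t 6.2 tcp [0.5599 0.0159 0.2982] F [ 0.4  0.2 -2.5] M [ 0.01 -0.08  0.02] w 0.0231 ff 29.5
```

```bash
python3 - <<'E'
from h import *
B=[.539,-.179]
arm.reach(B+[.25],ORI); arm.line_to(B+[.170],speed=.12); arm.pause(.3); st('hover')
s=snap('side','s2'); t=snap('top','t2')
c=cv2.resize(s['frame'][220:370,260:390,::-1],(520,600),interpolation=cv2.INTER_CUBIC)
cv2.imwrite('pics/c3.png',c)
E
```

```text
hover t 8.3 tcp [ 0.5395 -0.1793  0.1708] F [ 0.6  0.2 -1.7] M [-0.03 -0.02 -0.05] w 0.0237 ff 29.5
```

View pics/c3.png

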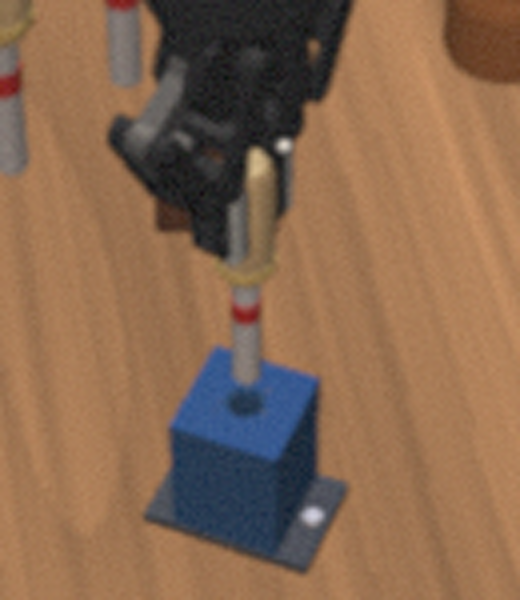

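The punch hangs upright with its tip at crop (247,383), right over the bore at (245,402). I'll do a force-guided descent.

```bash
cat >> h.py <<'E'
def avg(n=4):
    f=[]
    for _ in range(n): arm.pause(.02); f.append(arm.current_ft_force())
    return np.mean(f,0)
def insert(xy,z0,zend,dz=.002,stop=13.,K=.0002,speed=.03):
    p=np.array([*xy,z0]); base=avg(10); print('base',base.round(2)); log=0
    while p[2]>zend:
        p[2]-=dz; arm.line_to(p.tolist(),speed=speed); f=avg()-base
        log+=1
        print(round(p[2],4),round(arm.current_tcp_pos()[2],4),(p[:2]-xy).round(4),f.round(1),flush=True)
        if f[2]>stop: break
        l=f[:2]; n=np.linalg.norm(l)
        if n>1.2: p[:2]+=np.clip(K*l,-.0006,.0006)
        if np.linalg.norm(p[:2]-xy)>.005: print('drift');break
    st('end'); return p,base
E
python3 - <<'E'
from h import *
p,b=insert([.539,-.179],.170,.104)
print(p.tolist(),b.tolist())
E
```

```text
base [-0.1  -0.13 -1.53]
0.168 0.1678 [0. 0.] [0.1 0.3 0.1]
0.166 0.1659 [0. 0.] [ 0.3  0.2 -0.1]
0.164 0.1639 [0. 0.] [ 0.  -0.2 -0.1]
0.162 0.1619 [0. 0.] [ 0.3  0.3 -0.1]
0.16 0.1599 [0. 0.] [-0.4  0.4  0. ]
0.158 0.1579 [0. 0.] [ 0.2 -0.1  0.1]
0.156 0.1559 [0. 0.] [ 0.4 -0.3 -0. ]
0.154 0.1539 [0. 0.] [-0.2 -0.4 -0.1]
0.152 0.1519 [0. 0.] [-0.  -0.  -0.1]
0.15 0.1499 [0. 0.] [ 0.1  0.1 -0.1]
0.148 0.1479 [0. 0.] [-0.2 -0.2 -0.3]
0.146 0.1459 [0. 0.] [ 0.1  0.  -0.2]
0.144 0.1439 [0. 0.] [0.3 0.2 0.3]
0.142 0.1419 [0. 0.] [ 0.5  0.2 -0.1]
0.14 0.1399 [0. 0.] [0.4 0.3 0.1]
0.138 0.1379 [0. 0.] [-0.1 -0.5 -0.8]
0.136 0.1359 [0. 0.] [-0.  0.  0.]
0.134 0.1339 [0. 0.] [0.4 0.2 0.3]
0.132 0.1324 [0. 0.] [-0.2  0.2  2.8]
0.13 0.1304 [0. 0.] [-0.9  0.3  5.3]
0.128 0.1281 [0. 0.] [0.1 0.  4.9]
0.126 0.1259 [0. 0.] [-0.1  0.2  4.5]
0.124 0.1238 [0. 0.] [ 0.1 -1.1  4. ]
0.122 0.1218 [0. 0.] [ 0.3 -0.4  4. ]
0.12 0.1198 [0. 0.] [ 0.5 -0.5  4. ]
0.118 0.1178 [0. 0.] [ 0.6 -0.7  3.8]
0.116 0.1158 [0. 0.] [ 0.3 -0.2  4. ]
0.114 0.1138 [0. 0.] [ 0.5 -0.7  4.2]
0.112 0.1118 [0. 0.] [ 0.9 -0.6  3.9]
0.11 0.1098 [0. 0.] [ 0.6 -0.5  3.8]
0.108 0.1079 [0. 0.] [ 0.6 -0.6  4.6]
0.106 0.1059 [0. 0.] [ 0.4 -0.5  4.4]
0.104 0.1053 [0. 0.] [-1.5 -1.1 10.8]
end t 19.0 tcp [ 0.5394 -0.1793  0.1053] F [-1.9 -0.8 10. ] M [-0.04  0.26 -0.01] w 0.0233 ff 30.6
[0.5386931456052553, -0.17921600253260112, 0.10399999999999995] [-0.10052764003542344, -0.13178516408266627, -1.5272816334583044]
```

Solid stop at TCP 0.1053, which is about the full depth predicted (0.1055). I'll press slightly to confirm and look at the band.

```bash
python3 - <<'E'
from h import *
arm.line_to([.5389,-.1791,.1032],speed=.01); f=avg(10); st('press'); 
s=snap('side','s3'); t=snap('top','t3')
c=cv2.resize(s['frame'][255:355,270:370,::-1],(600,600),interpolation=cv2.INTER_CUBIC)
cv2.imwrite('pics/c4.png',c)
for z in(.068,.074,.084,.086): print(z,((proj(s,[.5393,-.1800,z])-[270,255]+.5)*6).round())
E
```

```text
press t 19.4 tcp [ 0.5395 -0.1794  0.1053] F [-2.9  0.3 12.9] M [0.09 0.47 0.03] w 0.0231 ff 31.2
0.068 [307. 399.]
0.074 [307. 385.]
0.084 [307. 361.]
0.086 [307. 356.]
```

View pics/c4.png

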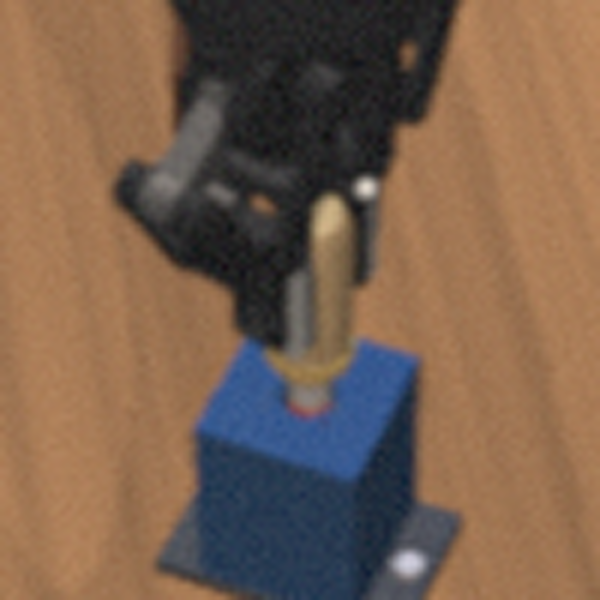

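A thin red sliver shows at the rim (310,408). From this steep view one can see about 2.6 mm into the chamfer, so I need to quantify it. I'll compare the red amount with the full 10 mm band in the hover picture, and the handle height before and after.

```bash
python3 - <<'E'
from h import *
for f,bx in(('s2',(312,332,285,325)),('s3',(312,332,300,332))):
    d=load(f); im=d['frame'].astype(float); x0,x1,y0,y1=bx
    a=im[y0:y1,x0:x1]; red=np.clip(a[:,:,0]-a[:,:,1]-15,0,None)*(np.abs(a[:,:,1]-a[:,:,2])<25)
    print(f,'red sum',red.sum().round()); 
    r=red.sum(1); print({y0+i:int(v) for i,v in enumerate(r) if v>30})
    print('col profile RGB'); 
    for y in range(y0,y1): print(y,im[y,319:323].mean(0).round().astype(int).tolist(),end=' ')
    print()
# predicted rows along front line of the shank (towards camera), r=6
s=load('s3')
for nm,z0 in(('s2',.0848),('s3 clear',.02),('s3 4mm',.024)):
    print(nm,[(q,proj(s,[.539,-.180-.006,z0+q/1000]).round(1).tolist()) for q in(38,48,62)],'handle bottom front',proj(s,[.539,-.192,z0+.064]).round(1),'top',proj(s,[.539,-.18,z0+.122]).round(1))
print('rim front chamfer edge',proj(s,[.539,-.18-.00875,.07]).round(1))
E
```

```text
s2 red sum 2618.0
{293: 50, 294: 78, 295: 122, 296: 282, 297: 424, 298: 488, 299: 463, 300: 308, 301: 83, 306: 84, 307: 32, 310: 44}
col profile RGB
285 [128, 108, 87] 286 [134, 110, 82] 287 [137, 111, 80] 288 [147, 120, 81] 289 [155, 127, 80] 290 [148, 119, 71] 291 [131, 109, 82] 292 [126, 114, 104] 293 [131, 121, 116] 294 [134, 125, 120] 295 [140, 122, 118] 296 [151, 100, 97] 297 [144, 66, 62] 298 [132, 38, 37] 299 [129, 35, 32] 300 [130, 59, 56] 301 [131, 100, 95] 302 [131, 119, 113] 303 [132, 123, 118] 304 [133, 122, 118] 305 [132, 121, 117] 306 [132, 121, 115] 307 [133, 123, 118] 308 [132, 122, 116] 309 [132, 122, 115] 310 [134, 124, 118] 311 [133, 122, 117] 312 [134, 122, 116] 313 [132, 122, 116] 314 [129, 119, 116] 315 [113, 112, 123] 316 [79, 94, 125] 317 [51, 76, 112] 318 [44, 66, 94] 319 [39, 58, 82] 320 [39, 56, 78] 321 [40, 58, 78] 322 [34, 52, 75] 323 [40, 62, 90] 324 [52, 80, 125] 
s3 red sum 341.0
{322: 75, 323: 137}
col profile RGB
300 [89, 81, 74] 301 [98, 92, 83] 302 [100, 93, 86] 303 [101, 94, 87] 304 [102, 94, 86] 305 [102, 94, 86] 306 [103, 96, 88] 307 [103, 96, 
[... 163 characters left out ...]
5, 83] 317 [152, 121, 74] 318 [143, 114, 77] 319 [130, 114, 96] 320 [131, 120, 115] 321 [135, 125, 118] 322 [139, 115, 108] 323 [137, 91, 94] 324 [100, 83, 122] 325 [65, 89, 141] 326 [54, 89, 144] 327 [55, 88, 143] 328 [56, 90, 144] 329 [55, 88, 142] 330 [56, 89, 144] 331 [54, 88, 140] 
s2 [(38, [320.9, 301.6]), (48, [320.8, 297.4]), (62, [320.7, 291.3])] handle bottom front [321.4 293.2] top [319.6 261.2]
s3 clear [(38, [321.2, 327.6]), (48, [321.2, 323.8]), (62, [321.1, 318.3])] handle bottom front [321.8 320.2] top [320.1 290.7]
s3 4mm [(38, [321.2, 326.1]), (48, [321.2, 322.2]), (62, [321.1, 316.7])] handle bottom front [321.7 318.6] top [320.  288.9]
rim front chamfer edge [321.5 324.2]
```

The visible red is only about 1–1.5 mm of the 10 mm band, where 0.6 mm is expected through the chamfer at full depth. A stub over 5 mm would show 5.6 mm or more. The stop height of 0.1053 also matches the floor prediction of 0.1055, so the blue socket is clear and the punch stays. Next I release and check.

```bash
python3 - <<'E'
from h import *
arm.line_to([.5392,-.1793,.1052],speed=.01); arm.pause(.2); st('relax')
arm.command_gripper(.085); st('open')
arm.line_to([.5392,-.1793,.30],speed=.15); st('up')
arm.reach([.40,-.02,.35],ORI); arm.pause(.3)
s=snap('side','s4'); t=snap('top','t4')
a=cv2.resize(s['frame'][255:355,270:370,::-1],(500,500),interpolation=cv2.INTER_CUBIC)
b=cv2.resize(t['frame'][240:290,382:432,::-1],(300,300),interpolation=cv2.INTER_CUBIC)
e=np.zeros((500,800,3),np.uint8);e[:,:500]=a;e[:300,500:]=b;cv2.imwrite('pics/c5.png',e)
for z in(.142,.146): print(proj(s,[.5393,-.18,z])*1,((proj(t,[.539,-.1785,z])-[382,240]+.5)*6+[500,0]).round())
E
```

```text
relax t 20.1 tcp [ 0.5392 -0.1792  0.1053] F [-1.3 -0.1  5.6] M [ 0.04  0.12 -0.  ] w 0.0235 ff 30.0
open t 20.7 tcp [ 0.5392 -0.1793  0.1051] F [-0.8 -0.4  0.6] M [ 0.04 -0.03 -0.01] w 0.085 ff 0.0
up t 22.1 tcp [ 0.5385 -0.179   0.2987] F [ 0.4 -0.3  0.2] M [-0.04 -0.01  0.06] w 0.0851 ff 0.0
[320.25717809 290.62858986] [716. 139.]
[320.23258808 288.89245047] [719. 138.]
```

View pics/c5.png

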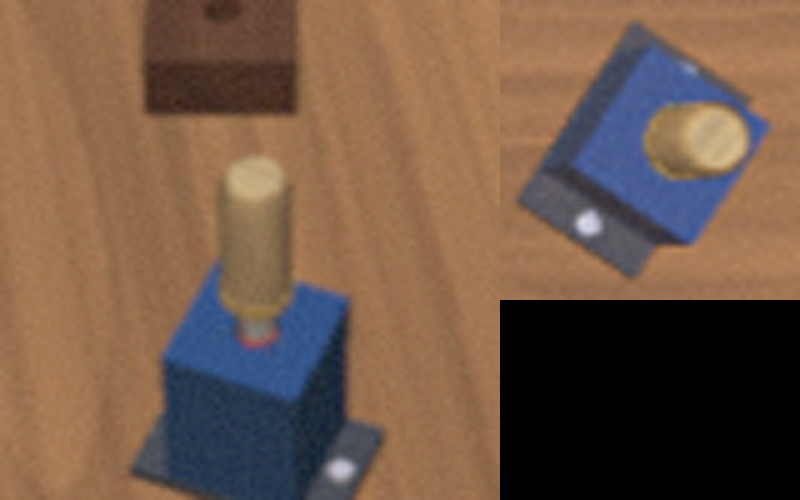

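The released punch stands upright. Its handle top is at side row ≈290.4, against 290.6 predicted for full depth and 288.9 for a 4 mm stub. The red crescent is just the band seen through the chamfer, so I hand in.

```bash
python3 -c "
from h import *
print(arm.job_done(), arm.current_clock())"
```

```text
the job is handed in; nothing more can be done
the job is handed in; nothing more can be done
```

The punch stands in the blue socket, pressed gently to a solid stop (about 14 N) and let go; the thin red line still visible fits the chamfer view at full depth, so I judged the socket clear, and the job is handed in with no verdict shown.

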